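# Put the column kit away in its matching holders

## Task

Put the four loose pieces of the kit away in the holders made for them: lay the long column in the long V-notched rest and the short column in the short one, each seated down in both notches between the end plates (either way round), and stand the small beaker upright in the wide ring nest and the vial upright in the small cup. Leave the wash bottle and the larger beaker where they stand.

Things in the scene. Friction and masses are not known exactly. Their poses are not given: they have to be found in the camera images.
- long_column: Long packed column lying on its side, 192 mm long overall, loose, 0.12 kg: straight pale tube 15 mm in diameter, square beige fittings 17 mm across from 72 mm either side of the middle outward, thin red tips. Origin: middle of its length, at the underside; y along the tube, z up; tube axis 8.5 mm above the origin. Grip across the tube (along x) at the middle.
- short_column: Short packed column lying on its side, 162 mm long overall, loose, 0.12 kg: straight pale tube 15 mm in diameter, square beige fittings 17 mm across from 57 mm either side of the middle outward, thin red tips. Origin: middle of its length, at the underside; y along the tube, z up; tube axis 8.5 mm above the origin. Grip across the tube (along x) at the middle.
- small_beaker: The smaller clear glass beaker, standing upright: 62 mm high, body 48 mm in diameter, rim 53 mm, open at the top, loose, 0.09 kg. Origin: centre of the underside; z up. Grip across the body.
- vial: Small glass vial with a blue cap, standing upright: 16 mm in diameter, 38 mm high, loose, 0.02 kg. Origin: centre of the underside; z up.
- long_rest: Long rest, fixed, grey plastic. Base 214 x 50 x 5 mm, long along y; end plates 26 mm high, inner faces at y +-102; two saddles 14 thick at y +-56, each a 90 degree V open upward (rims z 30, 34 mm apart). Between the saddles free down to the base. Origin: centre of underside, z up. A seated column lies along y, either way round, its tube axis at z 24, its origin 15.5 mm above this one.
- short_rest: Short rest, fixed, grey plastic. Base 186 x 50 x 5 mm, long along y; end plates 26 mm high, inner faces at y +-88; two saddles 14 thick at y +-41, each a 90 degree V open upward (rims z 30, 34 mm apart). Between the saddles free down to the base. Origin: centre of underside, z up. A seated column lies along y, either way round, its tube axis at z 24, its origin 15.5 mm above this one.
- beaker_nest: Wide round ring nest for the small beaker, fixed: dark grey plastic dish, outside 74 mm, inside 64 mm in diameter, rim 12 mm high, floor 4 mm thick. Origin: centre of the underside; z up.
- vial_cup: Small round cup for the vial, fixed: dark grey plastic, outside 42 mm, inside 34 mm in diameter, rim 14 mm high, floor 4 mm thick. Origin: centre of the underside; z up.
- wash: Bystander: white plastic wash bottle with a blue cap and spout, 169 mm high, base about 68 mm across, standing loose at the back of the work. Origin: underside; z up. Not to be moved.
- big_beaker: Bystander: the larger clear glass beaker, 71 mm at the rim, 85 mm high, standing loose at the back. Origin: centre of the underside; z up. Not to be moved.
Things that resemble listed ones, but are neither listed nor needed, are in the scene too. What is shaped like the beaker_nest but pink is not meant.

How it is judged:
At the end, for the whole second after the job is handed in: Columns in the rests of their lengths: within 12 mm and 0.12 rad, origin 11-19.5 mm above the rest's. Small beaker in the nest, vial in the cup: within 12 mm of centre, 1-8 mm above the holder's origin, tilt < 0.12 rad. All at rest (< 0.02 m/s). Bystanders within 25 mm, tilt < 0.3 rad (horizontal distance between long_column and long_rest below 0.012 m and angle between the y axis of long_column and the y axis of long_rest, either way round below 0.12 rad and z of long_column in the frame of long_rest between 0.011 and 0.0195 m and horizontal distance between short_column and short_rest below 0.012 m and angle between the y axis of short_column and the y axis of short_rest, either way round below 0.12 rad and z of short_column in the frame of short_rest between 0.011 and 0.0195 m and horizontal distance between small_beaker and beaker_nest below 0.012 m and angle between each of small_beaker, vial's own z axis and vertical below 0.12 rad and z of small_beaker in the frame of beaker_nest between 0.001 and 0.008 m and horizontal distance between vial and vial_cup below 0.012 m and z of vial in the frame of vial_cup between 0.001 and 0.008 m and linear speed of each of long_column, short_column, small_beaker, vial below 0.02 m/s and not (distance of wash from where it was at the start of the episode above 0.025 m) and not (angle between wash's own z axis and vertical above 0.3 rad) and not (distance of big_beaker from where it was at the start of the episode above 0.025 m) and not (angle between big_beaker's own z axis and vertical above 0.3 rad)); the robot touches nothing.
It fails at once if the wash bottle or the larger beaker is pushed more than 25 mm or tipped more than 0.3 rad (distance of any of wash, big_beaker from where it was at the start of the episode above 0.025 m or angle between any of wash, big_beaker's own z axis and vertical above 0.3 rad).
It also fails if it takes over 115 s, if anything falls off the work surface, if the arm or the gripper's body presses on something with over 40 N, if the wrist force passes 120 N, or if a joint passes its speed limit or range.

## Robot

A 6-joint arm with a two-finger parallel gripper is mounted at the origin on a cart in front of the work surface, level with it; the furniture and walls round the work are solid. World frame = base frame: x ahead of the robot, y to its left, z up, the work surface at z = 0. Lengths are in m, angles in rad, forces in N, time in s.
With the tool pointing down it reaches from about 0.4 to 0.825 m from the base axis. Payload 7 kg.
Tool frame: the origin (TCP) lies on the centre line of the jaws, within the pads' length; the fingertips stand 19 mm ahead of it and the grasp point (between the pads) is the TCP; z points along the fingers, y is the line along which they close (so a half turn about z gives the same grasp; the last joint's range is limited). The gripper opens to 88 mm and grips with 3 to 60 N. Pads are 19 mm wide; open, the fingers measure 130 mm over their backs; the gripper's body (78 mm by 193 mm) begins 47 mm behind the grasp point.
Start: joints at [-0.873, 0.359, 0.012, 0, -1.224, -0.288], TCP at [0.269, -0.619, 0.246] pointing down, gripper open.
Joint ranges: [-3.07, 3.07], [-1.43, 2.12], [-1.02, 1.25], [-3.03, 1.67], [-3.05, -0], [-3.03, 3.03]. Speed limits (rad/s): [2.39, 2.39, 3.01, 3.14, 3.14, 3.14].

## Interface

Orientations are given as [roll, pitch, yaw] about the fixed x, y, z axes, in that order (R = Rz(yaw) Ry(pitch) Rx(roll)).
In Python, from station import arm, imaging, models gives the robot as it stands.
- The arm moves only by the tool play_rows, never from a script. Its arguments are lists of equal length, an entry for each row: "travel": the shift along the tool's x, y, z in units of 25 mm (1.0 is 25 mm), a list of three; "twist": the turn about the tool's z in units of 0.15 rad (1.0 is 0.15 rad). A call has 1 to 8 rows; each row shifts and turns the commanded pose from where the row before left it, along the tool's axes as they then stand; what a row does not reach is not made up. A row lasts 1/8 s, in which the tool goes at most 62.5 mm and 10.7 degrees, less where a joint would pass 70% of its speed; a pose out of reach is approached as far as the arm can. A call with a number of a shift or a turn outside -1 to 1 is refused whole. A call with a gripper value outside its range is refused whole. "fingers" is the opening, from 0 (shut) to 1 (fully open), set as the call begins (left out, the last holds). The fingers move at their own pace and stop on an object; "newtons" is the grip in N (left out, the last holds). Time passes only in rows, so rows that do not move let the fingers close. It gives the time, the measured TCP pose, the force, the opening and the grip force at its end, in the units of the state.
- arm.get_state(): the state, without advancing time (a new reading comes with each control period).
- imaging.grab_frame(name): name is "scene" or "top" or "wrist"; returns a dict with "pixels" (384x512x3 uint8, red, green, blue), "fx", "fy", "cx", "cy" (pixels), "R" (3x3) and "t" (3): a world point X has camera coordinates R X + t; the wrist camera has in their place "T_tool_cam" (4x4, takes a point from camera to tool coordinates, whose origin is the TCP and whose axes are the flange's). Camera axes: x right, y down, z forward; pixel columns grow to the right and rows downward; lengths in m; the calibration is good to about 2 mm. A picture is of the moment at which its call begins: read the wrist's pose just before it. There is no depth.
- arm.job_done(): hands the job in; it is judged then, once.
Trained networks look in the newest picture that a camera, given by its name, has taken for a name from the list of things; names that differ only in an ending like _2 or _b are one class to them, and where a whole thing is asked for, a point or a joint stands for the part that bears it (a point fixed in the world has none). Each returns a list of dicts, best first, with "confidence" (0 to 1); they miss things now and then, are a little off and sometimes report something else, mostly with a low value. They report only what shows in the picture. A call takes as long as a camera call. They do not tell look-alikes from the thing itself.
- models.boxes_of(name, camera): "extent" ([centre column, centre row, width, height] in pixels, round what is visible of it).
- models.silhouettes(name, camera): "pixels" (384x512 bool, what is visible of it) and "extent" ([centre column, centre row, width, height] in pixels, round what is visible of it).
The state is a dict: "t": time; "q": joint angles; "qd": joint speeds; "joint_efforts": joint torques, N m; "eef_pos": TCP position; "ee_rot": TCP orientation; "force": force on the tool from outside, world axes, zero at the start; "moment": the same for the moment, N m; "width": finger opening in m; "gripper_force": force on a finger pad.
Only numpy, scipy, OpenCV 4.12 (cv2) and the standard library are available. Lean on these libraries where they do the work, as an engineer would, in place of code of your own. Each camera call takes 0.05 s, during which the arm holds its last target. There are 200 camera calls.

## Working session

There is one attempt and no reset: what is moved stays moved. The work goes in short steps, Python scripts to look and compute and a tool call to move; the robot and the scene stay as the last step left them, time stands still between calls to the robot, and variables do not carry over. Pictures are saved under pics/ and viewed, at most 14 in all, crops included, and the job is handed in when it is done.

Besides the shell and the picture viewer there is one more tool, called as name(argument=value, ...) on one line, values as JSON. play_rows: Moves the arm, as the interface text tells. Shifts and turns lie within -1 to 1; 1 stands for 25 mm of shift or 0.15 rad of turn. Its arguments: {"type":"object","properties":{"travel":{"type":"array","items":{"type":"array","items":{"type":"number"}}},"twist":{"type":"array","items":{"type":"number"}},"fingers":{"type":"number"},"newtons":{"type":"number"}},"required":["travel","twist"]}

```bash
mkdir -p pics; ls; cat > h.py <<'E'
import numpy as np, cv2
from station import arm, imaging, models
def ray(f,u,v,z):
    d=np.array([(u-f['cx'])/f['fx'],(v-f['cy'])/f['fy'],1.]); R=np.array(f['R']);t=np.array(f['t'])
    c=-R.T@t; w=R.T@d; return c+w*(z-c[2])/w[2]
def save(f,n,s=1.5): cv2.imwrite('pics/'+n+'.png',cv2.resize(f['pixels'][:,:,::-1],None,fx=s,fy=s,interpolation=cv2.INTER_CUBIC))
E
python3 - <<'E'
from h import *
s=arm.get_state();print(s)
Z=dict(long_column=.008,short_column=.008,small_beaker=.03,vial=.02,long_rest=.015,short_rest=.015,beaker_nest=.012,vial_cup=.014,wash=.08,big_beaker=.04)
for c in('top','scene'):
    f=imaging.grab_frame(c); save(f,c)
    print(c,-np.array(f['R']).T@f['t'],f['fx'])
    for n,z in Z.items():
        for m in models.silhouettes(n,c)[:4]:
            p=m['pixels'];v,u=np.nonzero(p)
            r=cv2.minAreaRect(np.stack([u,v],1).astype(np.float32))
            w=[ray(f,*q,z)[:2] for q in cv2.boxPoints(r)]
            ctr=np.mean(w,0); e1=w[1]-w[0];e2=w[2]-w[1]; e=e1 if np.hypot(*e1)>np.hypot(*e2) else e2
            print(n,round(m['confidence'],2),np.round(m['extent']),'xy',ctr.round(4),'dims',np.hypot(*e1).round(3),np.hypot(*e2).round(3),'ang',round(float(np.arctan2(e[1],e[0])),3))
E
```

```text
pics
{'t': 0.0, 'q': array([-8.72918548e-01,  3.59418022e-01,  1.10477300e-02, -3.87656864e-04,
       -1.22412561e+00, -2.88060226e-01]), 'qd': array([ 9.55335163e-05, -9.29275512e-04, -1.15888633e-03,  7.13393156e-04,
        1.81894959e-03, -2.07222724e-04]), 'joint_efforts': array([ 6.29128613e-05, -5.82717025e+01,  2.93048269e+01,  6.99714661e+00,
        6.68754205e-03, -1.69274049e-04]), 'eef_pos': array([ 0.26871727, -0.61868439,  0.24459094]), 'ee_rot': array([ 3.13985956e+00, -1.33487654e-04, -2.73190701e+00]), 'force': array([ 0.49731735, -0.40299556, -0.15937322]), 'moment': array([0.0174535 , 0.01530347, 0.03922293]), 'gripper_force': 0.0, 'width': 0.08747022793154033}
top [0.47116866 0.07157236 1.16774201] 392.3036117506747
long_column 0.86 [191. 234.  66.  12.] xy [0.451  0.2834] dims 0.186 0.016 ang -1.494
long_column 0.25 [268. 213.  21.  27.] xy [0.5105 0.0516] dims 0.07 0.071 ang -2.055
short_column 0.54 [199. 189.  54.  15.] xy [0.5965 0.2593] dims 0.155 0.019 ang -1.421
small_beaker 0.61 [269. 163.  14.  17.] xy [0.6685 0.0511] dims 0.054 0.054 ang -0.799
long_re
[... 1288 characters left out ...]
 ] dims 0.011 0.076 ang 2.568
long_rest 0.64 [214. 234.  55.  22.] xy [0.4428 0.2889] dims 0.189 0.047 ang -1.489
long_rest 0.59 [316. 185.  23.  17.] xy [ 0.5827 -0.1979] dims 0.077 0.111 ang 2.48
beaker_nest 0.81 [289. 225.  23.  13.] xy [0.3758 0.0631] dims 0.074 0.09 ang 2.53
beaker_nest 0.81 [175. 227.  23.  13.] xy [0.5331 0.387 ] dims 0.076 0.094 ang 2.753
beaker_nest 0.78 [186. 260.  27.  19.] xy [0.3517 0.4203] dims 0.076 0.089 ang 2.727
beaker_nest 0.62 [317. 222.  10.  13.] xy [ 0.3537 -0.0287] dims 0.029 0.08 ang 2.489
wash 0.66 [273. 158.  17.  44.] xy [ 0.7796 -0.1241] dims 0.083 0.466 ang 2.566
big_beaker 0.74 [240. 172.  15.  26.] xy [0.7961 0.0162] dims 0.057 0.243 ang 2.636
```

View pics/top.png

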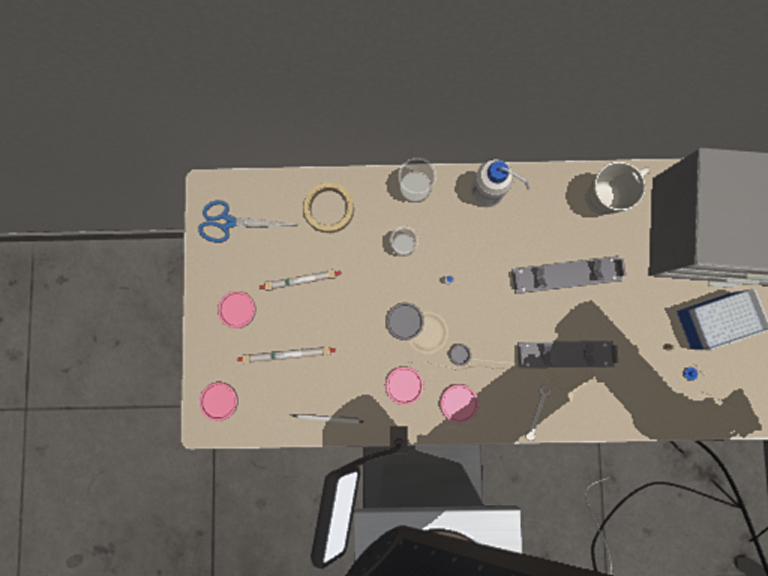

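View pics/scene.png

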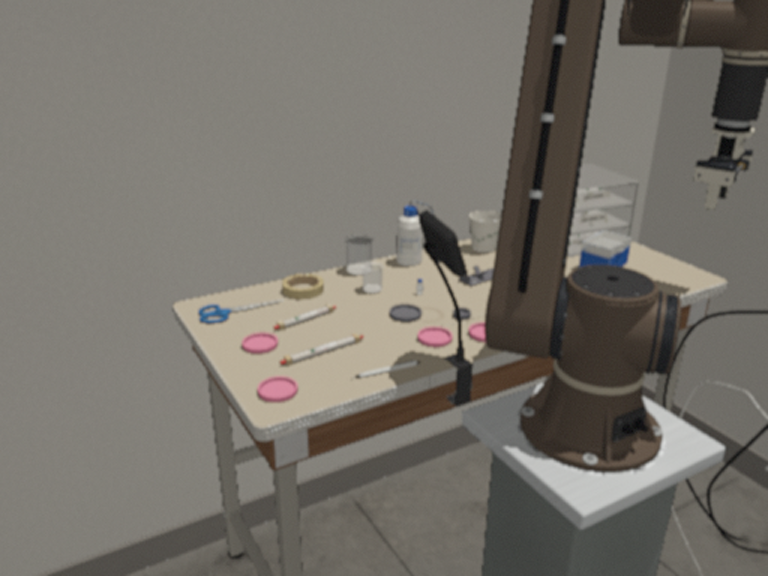

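The top view shows the long column at px (287,354), short column (300,280), beaker (402,241), vial (448,280), dark nest (404,321), cup (459,354), long rest (567,275) and short rest (566,354). A lamp is clamped at the front edge (398,440), with its panel near (340,515), so I'll triangulate its panel before moving.

```bash
cat >> h.py <<'E'
def tri(f,a,g,b):
    A=[]
    for F,(u,v) in((f,a),(g,b)):
        K=np.array([[F['fx'],0,F['cx']],[0,F['fy'],F['cy']],[0,0,1]]); P=K@np.c_[F['R'],F['t']]
        A+=[u*P[2]-P[0],v*P[2]-P[1]]
    X=np.linalg.svd(np.array(A))[2][-1]; return X[:3]/X[3]
E
python3 - <<'E'
from h import *
f=imaging.grab_frame('top');g=imaging.grab_frame('scene')
for n,a,b in(('panel',(340,515),(445,243)),('paneltop',(345,470),(425,213)),('panelbot',(320,565),(465,270)),('panelR',(355,472),(425,213)),('clamp',(398,435),(460,365)),('neck',(345,462),(445,290))):
    X=tri(f,np.array(a)/1.5,g,np.array(b)/1.5)
    r=[]
    for F,q in((f,a),(g,b)):
        c=np.array(F['R'])@X+F['t']; r.append([F['fx']*c[0]/c[2]+F['cx']-q[0]/1.5,F['fy']*c[1]/c[2]+F['cy']-q[1]/1.5])
    print(n,X.round(3),np.round(r,1).tolist())
for n,p,z in(('vial',(448,280),.038),('dnest',(404,321),.012),('cup',(459,354),.014),('cup2',(459,354),.0)): print(n,ray(f,p[0]/1.5,p[1]/1.5,z).round(4))
E
```

```text
panel [0.224 0.155 0.291] [[0.2, 0.1], [-0.1, 0.0]]
paneltop [0.295 0.148 0.321] [[-1.2, -0.7], [0.8, -0.0]]
panelbot [0.146 0.179 0.276] [[3.8, 2.5], [-3.0, 0.1]]
panelR [0.296 0.14  0.32 ] [[-4.4, -2.6], [2.9, -0.1]]
clamp [ 0.287  0.065 -0.008] [[1.6, 1.0], [-1.3, 0.1]]
neck [0.266 0.139 0.183] [[7.3, 4.8], [-5.6, -0.1]]
vial [ 0.5872 -0.0328  0.038 ]
dnest [0.5108 0.0533 0.012 ]
cup [ 0.4447 -0.052   0.014 ]
cup2 [ 0.4444 -0.0535  0.    ]
```

```bash
cat >> h.py <<'E'
from scipy.spatial.transform import Rotation as Ro
def plan(x,y,z,yaw=None,s=None):
    s=s or arm.get_state(); R=Ro.from_euler('xyz',s['ee_rot']); e=np.array(s['eef_pos'])
    d=R.inv().apply(np.array([x,y,z])-e)/.025
    tw=0
    if yaw is not None: tw=-((yaw-s['ee_rot'][2]+np.pi/2)%np.pi-np.pi/2)/.15
    n=int(np.ceil(max(abs(d).max(),1e-6)))
    print('at',e.round(4),'rpy',np.round(s['ee_rot'],4),'| total',d.round(2),'n',n,'row',(d/n).round(3),'| twist(half-turn mod)',round(tw,2),'w',round(s['width'],4),'q',np.round(s['q'],2))
def wrist(name=None):
    s=arm.get_state(); f=imaging.grab_frame('wrist')
    T=np.eye(4);T[:3,:3]=Ro.from_euler('xyz',s['ee_rot']).as_matrix();T[:3,3]=s['eef_pos']
    W=np.linalg.inv(T@np.array(f['T_tool_cam'])); f['R']=W[:3,:3];f['t']=W[:3,3]
    if name: save(f,name)
    return f
E
python3 - <<'E'
from h import *
plan(.53,0,.28,-3.1)
f=wrist();print(f['T_tool_cam'],f['fx'])
E
```

```text
at [ 0.2689 -0.6191  0.2456] rpy [-3.1416  0.     -2.7318] | total [-19.44  18.55  -1.38] n 20 row [-0.972  0.928 -0.069] | twist(half-turn mod) 2.45 w 0.0874 q [-0.87  0.36  0.01 -0.   -1.22 -0.29]
[[-2.56332059e-04 -9.64025917e-01 -2.65808137e-01  7.28273621e-02]
 [ 9.99999774e-01 -4.12509200e-04  5.31727736e-04 -2.59976033e-04]
 [-6.22247621e-04 -2.65807940e-01  9.64025804e-01 -1.39192890e-01]
 [ 0.00000000e+00  0.00000000e+00  0.00000000e+00  1.00000000e+00]] 282.211278756865
```

play_rows(travel=[[-0.97, 0.93, -0.07], [-0.97, 0.93, -0.07], [-0.97, 0.93, -0.07], [-0.97, 0.93, -0.07], [-0.97, 0.93, -0.07], [-0.97, 0.93, -0.07], [-0.97, 0.93, -0.07], [-0.97, 0.93, -0.07]], twist=[0, 0, 0, 0, 0, 0, 0, 0])

```text
t: 2.25
eef_pos: [0.3731, -0.3702, 0.2598]
ee_rot: [-3.141, 0.0, -2.732]
force: [-0.5, 0.1, 0.3]
width: 0.0882
gripper_force: 0.0
```

play_rows(travel=[[-0.97, 0.93, -0.07], [-0.97, 0.93, -0.07], [-0.97, 0.93, -0.07], [-0.97, 0.93, -0.07], [-0.97, 0.93, -0.07], [-0.97, 0.93, -0.07], [-0.97, 0.93, -0.07], [-0.97, 0.93, -0.07]], twist=[0, 0, 0, 0, 0, 0, 0, 0])

```text
t: 3.25
eef_pos: [0.4769, -0.1222, 0.2739]
ee_rot: [-3.141, 0.001, -2.732]
force: [0.3, 0.3, 0.1]
width: 0.0875
gripper_force: 0.0
```

play_rows(travel=[[-0.97, 0.93, -0.07], [-0.97, 0.93, -0.07], [-0.97, 0.93, -0.07], [-0.97, 0.93, -0.07], [0, 0, 0], [0, 0, 0], [0, 0, 0]], twist=[0, 0, 0, 0.82, 0.82, 0.82, 0])

```text
t: 4.12
eef_pos: [0.5285, 0.0008, 0.2806]
ee_rot: [3.142, 0.0, -3.1]
force: [0.4, 0.4, -0.4]
width: 0.0877
gripper_force: 0.0
```

```bash
cat >> h.py <<'E'
def find(f,cam,Z):
    for n,z in Z.items():
        for m in models.silhouettes(n,cam)[:4]:
            v,u=np.nonzero(m['pixels'])
            r=cv2.minAreaRect(np.stack([u,v],1).astype(np.float32))
            w=[ray(f,*q,z)[:2] for q in cv2.boxPoints(r)]
            ctr=np.mean(w,0); e1=w[1]-w[0];e2=w[2]-w[1]; e=e1 if np.hypot(*e1)>np.hypot(*e2) else e2
            print(n,round(m['confidence'],2),np.round(m['extent']),'xy',ctr.round(4),'dims',np.hypot(*e1).round(3),np.hypot(*e2).round(3),'ang',round(float(np.arctan2(e[1],e[0])%np.pi),3))
E
python3 - <<'E'
from h import *
plan(.53,0,.28,-3.1)
f=wrist('w1');find(f,'wrist',dict(vial=.02,small_beaker=.031,beaker_nest=.012,vial_cup=.014))
E
```

```text
at [0.5285 0.0008 0.2806] rpy [ 3.1416e+00  2.0000e-04 -3.0997e+00] | total [-0.06 -0.03  0.03] n 1 row [-0.059 -0.033  0.026] | twist(half-turn mod) 0.0 w 0.0877 q [ 0.37  0.09 -0.25  0.   -1.22 -1.9 ]
vial 0.64 [228. 209.  14.  20.] xy [ 0.5879 -0.0346] dims 0.025 0.016 ang 2.715
small_beaker 0.72 [284. 264.  32.  47.] xy [0.6692 0.0513] dims 0.043 0.083 ang 0.249
beaker_nest 0.87 [291. 159.  54.  50.] xy [0.5098 0.0518] dims 0.07 0.072 ang 0.86
beaker_nest 0.86 [220.  34.  62.  58.] xy [ 0.3508 -0.0473] dims 0.073 0.073 ang 1.613
beaker_nest 0.84 [496. 188.  31.  47.] xy [0.5404 0.3633] dims 0.045 0.076 ang 0.281
beaker_nest 0.8 [301.  65.  54.  64.] xy [0.3863 0.0568] dims 0.07 0.074 ang 0.111
vial_cup 0.57 [219. 108.  31.  29.] xy [ 0.4436 -0.0528] dims 0.038 0.039 ang 0.843
vial_cup 0.38 [ 73. 207. 147.  34.] xy [ 0.5936 -0.2677] dims 0.218 0.052 ang 1.66
```

View pics/w1.png

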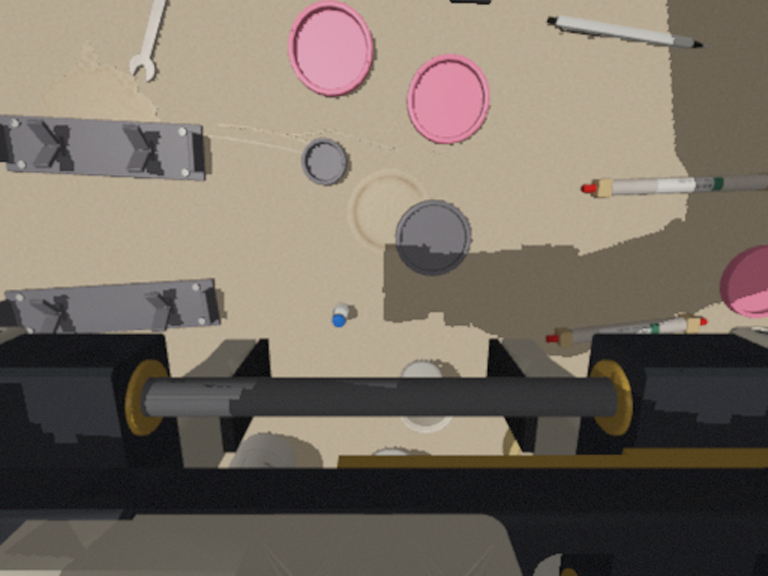

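The wrist view shows the vial at px (340,316), cup (325,161) and dark nest (433,237). These agree with the top camera, so I'll go for the vial.

play_rows(travel=[[-0.58, -0.37, 1], [-0.58, -0.37, 1], [-0.58, -0.37, 1], [-0.58, -0.38, 1], [0, 0, 1], [0, 0, 1], [0, 0, 0], [0, 0, 0]], twist=[0, 0, 0, 0, 0, 0, 0, 0], fingers=0.5)

```text
t: 5.38
eef_pos: [0.5886, -0.0342, 0.1315]
ee_rot: [-3.141, 0.001, -3.1]
force: [0.8, -0.3, -0.1]
width: 0.0437
gripper_force: 0.0
```

```bash
python3 - <<'E'
from h import *
plan(.588,-.034,.035)
f=wrist('w2');find(f,'wrist',dict(vial=.02,vial_cup=.014))
E
```

```text
at [ 0.5886 -0.0342  0.1315] rpy [-3.1414e+00  1.1000e-03 -3.1001e+00] | total [0.03 0.01 3.86] n 4 row [0.007 0.002 0.965] | twist(half-turn mod) 0 w 0.0437 q [ 0.27  0.32 -0.33  0.   -0.92 -1.8 ]
vial_cup 0.74 [238.  29.  52.  57.] xy [ 0.4465 -0.0537] dims 0.04 0.04 ang 0.05
```

View pics/w2.png

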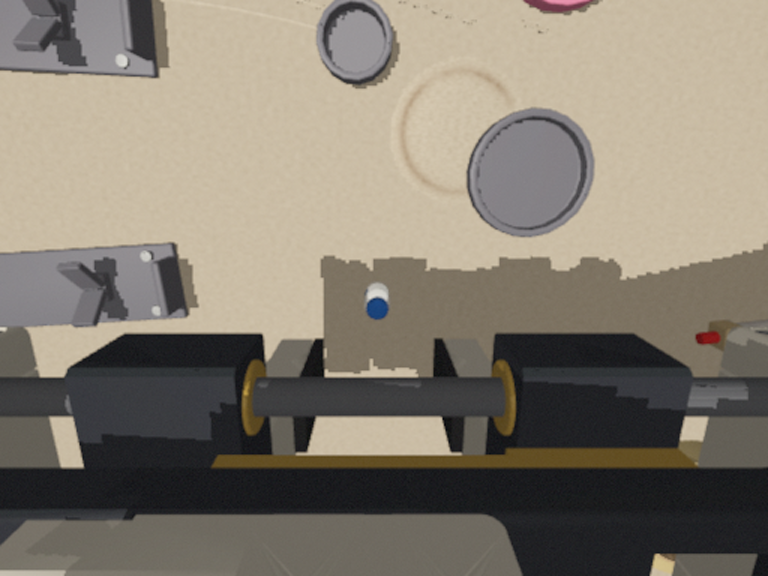

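The vial is between the fingers at px (377,300). Its cap puts it about 3 mm further ahead, so I'll correct and descend.

play_rows(travel=[[-0.14, 0, 0.96], [0, 0, 0.97], [0, 0, 0.97], [0, 0, 0.96], [0, 0, 0], [0, 0, 0]], twist=[0, 0, 0, 0, 0, 0])

```text
t: 6.28
eef_pos: [0.5923, -0.0339, 0.0353]
ee_rot: [3.142, 0.002, -3.1]
force: [0.3, -0.2, 0.6]
width: 0.0439
gripper_force: 0.0
```

play_rows(travel=[[0, 0, 0], [0, 0, 0], [0, 0, 0], [0, 0, 0], [0, 0, 0], [0, 0, 0]], twist=[0, 0, 0, 0, 0, 0], fingers=0, newtons=10)

```text
t: 7.02
eef_pos: [0.5917, -0.0341, 0.0344]
ee_rot: [-3.142, 0.0, -3.101]
force: [-1.0, 0.3, 3.9]
width: 0.0153
gripper_force: 10.0
```

play_rows(travel=[[0, 0, -0.5], [0, 0, -1], [0, 0, -1], [0, 0, 0], [0, 0, 0]], twist=[0, 0, 0, 0, 0])

```text
t: 7.65
eef_pos: [0.5911, -0.0341, 0.0966]
ee_rot: [3.141, -0.0, -3.101]
force: [-0.5, -0.4, -0.9]
width: 0.0156
gripper_force: 10.0
```

```bash
python3 - <<'E'
from h import *
plan(.4447,-.053,.080)
f=wrist('w3');find(f,'wrist',dict(vial=.06,vial_cup=.014))
g=imaging.grab_frame('top');find(g,'top',dict(vial_cup=.014))
E
```

```text
at [ 0.5911 -0.0341  0.0966] rpy [ 3.1414e+00 -1.0000e-04 -3.1011e+00] | total [ 5.88 -0.52  0.66] n 6 row [ 0.98  -0.086  0.111] | twist(half-turn mod) 0 w 0.0156 q [ 0.27  0.36 -0.36 -0.   -0.85 -1.8 ]
vial 0.6 [252. 235.  29.  33.] xy [ 0.5936 -0.0344] dims 0.018 0.023 ang 0.053
vial_cup 0.84 [235.  22.  63.  43.] xy [ 0.4542 -0.0535] dims 0.041 0.026 ang 1.611
vial_cup 0.58 [304. 235.  19.  16.] xy [ 0.4448 -0.0535] dims 0.039 0.039 ang 2.329
```

play_rows(travel=[[0.98, -0.09, 0], [0.98, -0.09, 0], [0.98, -0.09, 0], [0.98, -0.09, 0], [0.98, -0.09, 0], [0.98, -0.09, 0], [0, 0, 0.6], [0, 0, 0]], twist=[0, 0, 0, 0, 0, 0, 0, 0])

```text
t: 8.9
eef_pos: [0.4444, -0.0538, 0.0809]
ee_rot: [-3.141, -0.002, -3.101]
force: [0.1, 0.6, 0.3]
width: 0.0156
gripper_force: 10.0
```

```bash
python3 - <<'E'
from h import *
plan(.4445,-.0535,.041)
f=wrist('w4');find(f,'wrist',dict(vial=.06,vial_cup=.014))
E
```

```text
at [ 0.4444 -0.0538  0.0809] rpy [-3.1411e+00 -1.8000e-03 -3.1008e+00] | total [-0.01  0.01  1.6 ] n 2 row [-0.004  0.006  0.799] | twist(half-turn mod) 0 w 0.0156 q [ 0.32  0.17 -0.69 -0.   -0.71 -1.85]
vial 0.94 [254. 234.  32.  34.] xy [ 0.4402 -0.0546] dims 0.016 0.021 ang 0.053
vial 0.53 [ 58. 201. 115.  68.] xy [ 0.4234 -0.1704] dims 0.066 0.042 ang 1.611
vial_cup 0.96 [254. 204.  55.  39.] xy [ 0.4365 -0.0539] dims 0.032 0.039 ang 1.587
```

View pics/w4.png

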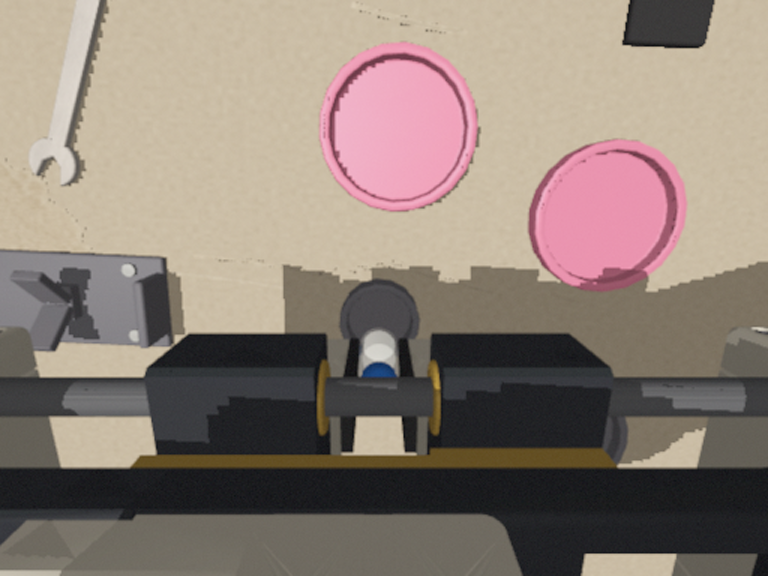

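The vial is over the cup: the cup's near edge is at px row 280 and the columns line up at 379. Lowering and releasing.

play_rows(travel=[[0, 0, 0.8], [0, 0, 0.6], [0, 0, 0.2], [0, 0, 0], [0, 0, 0]], twist=[0, 0, 0, 0, 0])

```text
t: 9.68
eef_pos: [0.4456, -0.0535, 0.0421]
ee_rot: [3.141, 0.001, -3.101]
force: [0.1, 0.3, 0.4]
width: 0.0156
gripper_force: 10.0
```

play_rows(travel=[[0, 0, 0], [0, 0, 0], [0, 0, 0], [0, 0, 0]], twist=[0, 0, 0, 0], fingers=0.45)

```text
t: 10.18
eef_pos: [0.4452, -0.0536, 0.0416]
ee_rot: [3.142, 0.0, -3.101]
force: [-0.4, -0.0, 0.3]
width: 0.039
gripper_force: 0.0
```

play_rows(travel=[[0, 0, -0.5], [0, 0, -1], [0, 0, -1], [0, 0, -1], [0, 0, -1], [0, 0, -1], [0, 0, 0], [0, 0, 0]], twist=[0, 0, 0, 0, 0, 0, 0, 0])

```text
t: 11.18
eef_pos: [0.4448, -0.0536, 0.1793]
ee_rot: [3.141, 0.0, -3.101]
force: [0.3, 0.5, -0.2]
width: 0.0393
gripper_force: 0.0
```

```bash
python3 - <<'E'
from h import *
plan(.669,.0512,.13)
f=imaging.grab_frame('top');save(dict(pixels=f['pixels'][60:280,150:430]),'t2',2.8);find(f,'top',dict(vial=.03,small_beaker=.031,vial_cup=.014))
g=imaging.grab_frame('scene');find(g,'scene',dict(vial=.03))
E
```

```text
at [ 0.4448 -0.0536  0.1793] rpy [ 3.1413e+00  3.0000e-04 -3.1010e+00] | total [-9.13  3.82  1.97] n 10 row [-0.913  0.382  0.197] | twist(half-turn mod) 0 w 0.0393 q [ 0.32  0.04 -0.56 -0.   -0.97 -1.85]
vial 0.56 [379. 185.  77.  23.] xy [ 0.597  -0.2673] dims 0.214 0.052 ang 1.666
small_beaker 0.63 [270. 163.  20.  16.] xy [0.6669 0.0512] dims 0.053 0.056 ang 3.117
vial_cup 0.25 [193. 234.  63.  10.] xy [0.451  0.2839] dims 0.183 0.016 ang 1.647
vial 0.49 [310. 204.   5.  10.] xy [ 0.4357 -0.0477] dims 0.017 0.067 ang 2.512
```

View pics/t2.png

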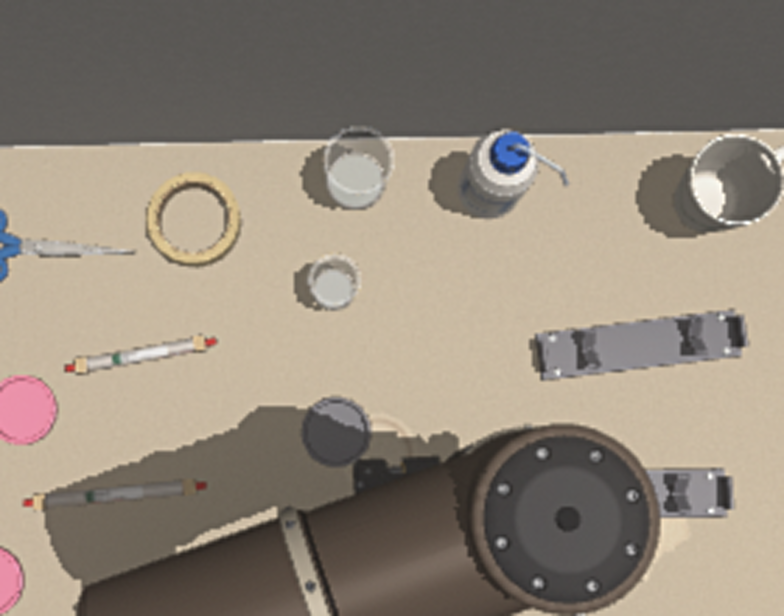

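The scene camera finds the vial at the cup. The beaker stands at crop px (333,282) with the big beaker behind it, so I'll go there with the gripper open.

play_rows(travel=[[-0.91, 0.38, 0], [-0.91, 0.38, 0], [-0.91, 0.38, 0], [-0.91, 0.38, 0], [-0.91, 0.38, 0.2], [-0.91, 0.38, 0.4], [-0.91, 0.38, 0.4], [-0.91, 0.38, 0.5]], twist=[0, 0, 0, 0, 0, 0, 0, 0], fingers=1)

```text
t: 12.48
eef_pos: [0.6246, 0.0301, 0.1407]
ee_rot: [-3.141, -0.001, -3.101]
force: [-0.9, -0.4, -0.0]
width: 0.0873
gripper_force: 0.0
```

play_rows(travel=[[-0.91, 0.38, 0.25], [-0.91, 0.38, 0.25], [0, 0, 0], [0, 0, 0]], twist=[0, 0, 0, 0])

```text
t: 12.98
eef_pos: [0.668, 0.0504, 0.1284]
ee_rot: [-3.141, -0.001, -3.101]
force: [-0.9, -0.6, -0.1]
width: 0.0873
gripper_force: 0.0
```

```bash
python3 - <<'E'
from h import *
plan(.668,.0512,.034)
f=wrist('w5');find(f,'wrist',dict(small_beaker=.004,vial=.02,vial_cup=.014,beaker_nest=.012))
E
```

```text
at [0.668  0.0504 0.1284] rpy [-3.1413e+00 -1.3000e-03 -3.1009e+00] | total [-0.01  0.03  3.78] n 4 row [-0.001  0.008  0.944] | twist(half-turn mod) 0 w 0.0873 q [ 0.37  0.44 -0.15 -0.   -0.99 -1.9 ]
small_beaker 0.88 [258. 205.  69.  76.] xy [0.6803 0.0527] dims 0.068 0.069 ang 0.827
beaker_nest 0.56 [265.  30.  93.  59.] xy [0.5272 0.0534] dims 0.073 0.044 ang 1.611
```

View pics/w5.png

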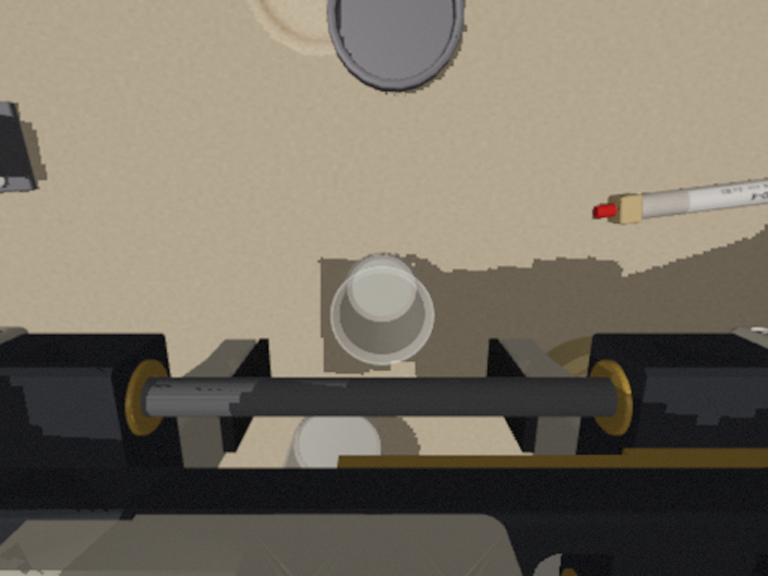

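The beaker's rim centre is at px (382,311), between the fingers, which gives x≈0.666. Descending to grip.

play_rows(travel=[[0.08, 0, 0.95], [0, 0, 0.95], [0, 0, 0.95], [0, 0, 0.93], [0, 0, 0], [0, 0, 0]], twist=[0, 0, 0, 0, 0, 0])

```text
t: 13.98
eef_pos: [0.6671, 0.0506, 0.0357]
ee_rot: [3.142, 0.001, -3.1]
force: [-1.0, -1.1, 1.4]
width: 0.0879
gripper_force: 0.0
```

play_rows(travel=[[0, 0, 0], [0, 0, 0], [0, 0, 0], [0, 0, 0], [0, 0, 0], [0, 0, 0], [0, 0, 0]], twist=[0, 0, 0, 0, 0, 0, 0], fingers=0, newtons=12)

```text
t: 14.85
eef_pos: [0.6667, 0.0508, 0.0347]
ee_rot: [3.141, 0.0, -3.101]
force: [-0.3, 1.4, 1.6]
width: 0.0504
gripper_force: 11.3
```

play_rows(travel=[[0, 0, -0.5], [0, 0, -0.8], [0, 0, -0.8], [0, 0, 0], [0, 0, 0]], twist=[0, 0, 0, 0, 0])

```text
t: 15.48
eef_pos: [0.6661, 0.0504, 0.0868]
ee_rot: [3.142, -0.001, -3.101]
force: [-0.6, 0.7, 1.0]
width: 0.0504
gripper_force: 11.7
```

```bash
python3 - <<'E'
from h import *
plan(.5105,.0525,.09)
f=wrist('w6');find(f,'wrist',dict(small_beaker=.05,beaker_nest=.012))
E
```

```text
at [0.6661 0.0504 0.0868] rpy [ 3.1415e+00 -5.0000e-04 -3.1010e+00] | total [ 6.22  0.34 -0.12] n 7 row [ 0.888  0.048 -0.018] | twist(half-turn mod) 0 w 0.0504 q [ 0.37  0.48 -0.19 -0.   -0.9  -1.9 ]
small_beaker 0.87 [256. 248. 114. 107.] xy [0.6813 0.0521] dims 0.073 0.08 ang 0.096
beaker_nest 0.68 [269.  25. 106.  50.] xy [0.5336 0.0535] dims 0.031 0.071 ang 1.611
```

play_rows(travel=[[0.6, 0.05, 0], [0.9, 0.05, 0], [0.95, 0.05, 0], [0.95, 0.05, 0], [0.95, 0.05, 0], [0.95, 0.05, 0], [0.9, 0.05, 0], [0, 0, 0]], twist=[0, 0, 0, 0, 0, 0, 0, 0])

```text
t: 16.62
eef_pos: [0.5091, 0.0526, 0.087]
ee_rot: [-3.142, -0.001, -3.1]
force: [0.0, -0.2, -2.0]
width: 0.0503
gripper_force: 11.7
```

```bash
python3 - <<'E'
from h import *
plan(.5105,.0525,.0405)
f=wrist('w7');find(f,'wrist',dict(small_beaker=.05,beaker_nest=.012))
E
```

```text
at [0.5091 0.0526 0.087 ] rpy [-3.1415e+00 -1.0000e-03 -3.1003e+00] | total [-0.06 -0.01  1.86] n 2 row [-0.029 -0.003  0.931] | twist(half-turn mod) 0 w 0.0503 q [ 0.49  0.26 -0.55 -0.   -0.77 -2.02]
small_beaker 0.59 [256. 250. 117. 108.] xy [0.5251 0.0543] dims 0.075 0.08 ang 0.097
beaker_nest 0.89 [256. 198.  87.  61.] xy [0.4972 0.0513] dims 0.069 0.05 ang 1.674
beaker_nest 0.72 [267.  50. 107. 101.] xy [0.3918 0.0568] dims 0.07 0.062 ang 1.612
beaker_nest 0.65 [116.  20. 112.  36.] xy [ 0.3766 -0.0467] dims 0.071 0.023 ang 1.612
```

View pics/w7.png

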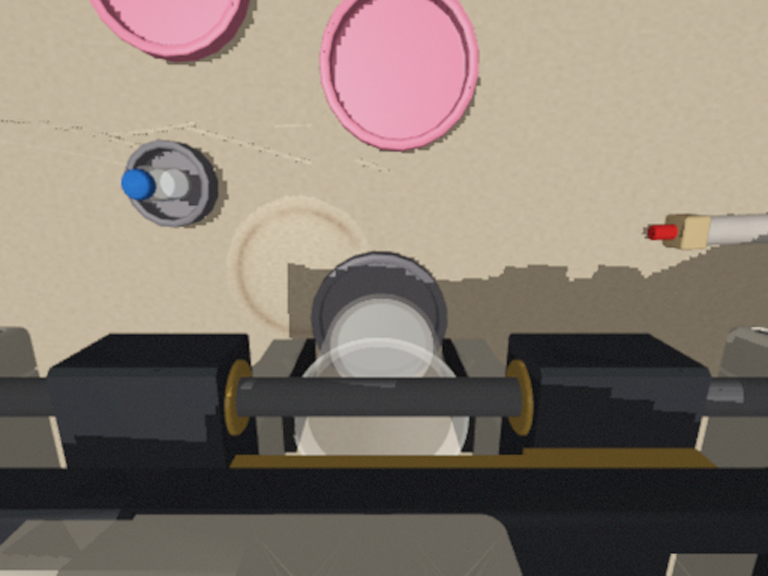

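The vial stands in the cup, with its cap at px (138,184) and base at (175,183). The beaker is centred over the dark nest, whose near edge is at row 252. Lowering.

play_rows(travel=[[-0.04, 0, 0.8], [0, 0, 0.7], [0, 0, 0.33], [0, 0, 0], [0, 0, 0]], twist=[0, 0, 0, 0, 0])

```text
t: 17.4
eef_pos: [0.5128, 0.0532, 0.0418]
ee_rot: [3.141, 0.001, -3.101]
force: [-0.8, -0.3, -1.1]
width: 0.0506
gripper_force: 11.7
```

play_rows(travel=[[0, 0, 0], [0, 0, 0], [0, 0, 0], [0, 0, 0], [0, 0, 0]], twist=[0, 0, 0, 0, 0], fingers=1)

```text
t: 18.02
eef_pos: [0.5123, 0.053, 0.0413]
ee_rot: [3.142, 0.0, -3.101]
force: [0.7, 0.7, -0.4]
width: 0.087
gripper_force: 0.0
```

play_rows(travel=[[0, 0, -0.5], [0, 0, -1], [0, 0, -1], [0, 0, -1], [0, 0, -1], [0, 0, -1], [0, 0, -1], [0, 0, 0]], twist=[0, 0, 0, 0, 0, 0, 0, 0])

```text
t: 19.02
eef_pos: [0.5134, 0.0534, 0.2068]
ee_rot: [3.14, 0.005, -3.101]
force: [0.1, -0.4, -1.0]
width: 0.0877
gripper_force: 0.0
```

```bash
python3 - <<'E'
from h import *
plan(.5965,.258,.2,-1.5708+.145)
f=wrist();find(f,'wrist',dict(small_beaker=.008,beaker_nest=.012))
E
```

```text
at [0.5134 0.0534 0.2068] rpy [ 3.14    0.0046 -3.1005] | total [-3.65  8.04  0.3 ] n 9 row [-0.406  0.894  0.033] | twist(half-turn mod) 9.78 w 0.0877 q [ 0.48  0.12 -0.39  0.   -1.05 -2.01]
small_beaker 0.84 [256. 186.  53.  52.] xy [0.5229 0.0559] dims 0.062 0.064 ang 0.83
beaker_nest 0.95 [164.  33.  79.  57.] xy [ 0.3584 -0.0473] dims 0.074 0.059 ang 1.612
beaker_nest 0.93 [497. 202.  30.  41.] xy [0.5286 0.3557] dims 0.036 0.051 ang 0.284
beaker_nest 0.73 [262.  67.  68.  71.] xy [0.3869 0.0566] dims 0.07 0.072 ang 0.08
beaker_nest 0.7 [254. 168.  63.  46.] xy [0.4979 0.0505] dims 0.071 0.052 ang 1.796
```

play_rows(travel=[[-0.41, 0.89, 0], [-0.41, 0.89, 0], [-0.41, 0.89, 0], [-0.41, 0.89, 0], [-0.41, 0.89, 0], [-0.41, 0.89, 0], [-0.41, 0.89, 0], [-0.41, 0.89, 0]], twist=[0, 0, 0, 0, 0, 0, 0, 0], fingers=0.6)

```text
t: 20.18
eef_pos: [0.5876, 0.2357, 0.2038]
ee_rot: [-3.142, -0.0, -3.101]
force: [0.5, 0.1, 0.4]
width: 0.0523
gripper_force: 0.0
```

play_rows(travel=[[-0.4, 0.89, 0], [0, 0, 0], [0, 0, 0], [0, 0, 0], [0, 0, 0], [0, 0, 0], [0, 0, 0]], twist=[0, -1, -1, -1, -1, -1, -1])

```text
t: 21.05
eef_pos: [0.5964, 0.2576, 0.2037]
ee_rot: [3.142, -0.0, -2.196]
force: [-0.1, 0.3, 0.0]
width: 0.0525
gripper_force: 0.0
```

play_rows(travel=[[0, 0, 0], [0, 0, 0], [0, 0, 0], [0, 0, 0], [0, 0, 0], [0, 0, 0], [0, 0, 0]], twist=[-1, -1, -1, -1, -1, -0.16, 0])

```text
t: 21.92
eef_pos: [0.5962, 0.2572, 0.2037]
ee_rot: [3.141, -0.0, -1.429]
force: [0.0, -1.0, -0.6]
width: 0.0525
gripper_force: 0.0
```

```bash
python3 - <<'E'
from h import *
plan(.5965,.258,.022,-1.5708+.145)
f=wrist('w8');find(f,'wrist',dict(short_column=.012,long_column=.012))
g=imaging.grab_frame('top');find(g,'top',dict(short_column=.012,long_column=.012,small_beaker=.03,short_rest=.015,long_rest=.015))
E
```

```text
at [0.5962 0.2572 0.2037] rpy [ 3.1415 -0.     -1.4294] | total [-0.03 -0.02  7.27] n 8 row [-0.004 -0.002  0.909] | twist(half-turn mod) -0.02 w 0.0525 q [ 0.71  0.34 -0.11 -0.   -1.12 -0.57]
short_column 0.93 [251. 175.  19. 135.] xy [0.5976 0.2565] dims 0.016 0.16 ang 1.717
long_column 0.88 [370. 181.  27.  84.] xy [0.4561 0.2399] dims 0.1 0.021 ang 1.586
short_column 0.43 [213. 185.  25.   8.] xy [0.6038 0.2184] dims 0.067 0.014 ang 1.749
long_column 0.66 [191. 236.  62.   9.] xy [0.4511 0.2856] dims 0.18 0.014 ang 1.662
small_beaker 0.54 [268. 216.  17.  16.] xy [0.5117 0.0545] dims 0.052 0.055 ang 3.117
short_rest 0.82 [376. 237.  67.  18.] xy [ 0.4415 -0.2593] dims 0.189 0.049 ang 1.572
long_rest 0.68 [378. 185.  77.  24.] xy [ 0.5971 -0.2715] dims 0.221 0.05 ang 1.676
```

View pics/w8.png

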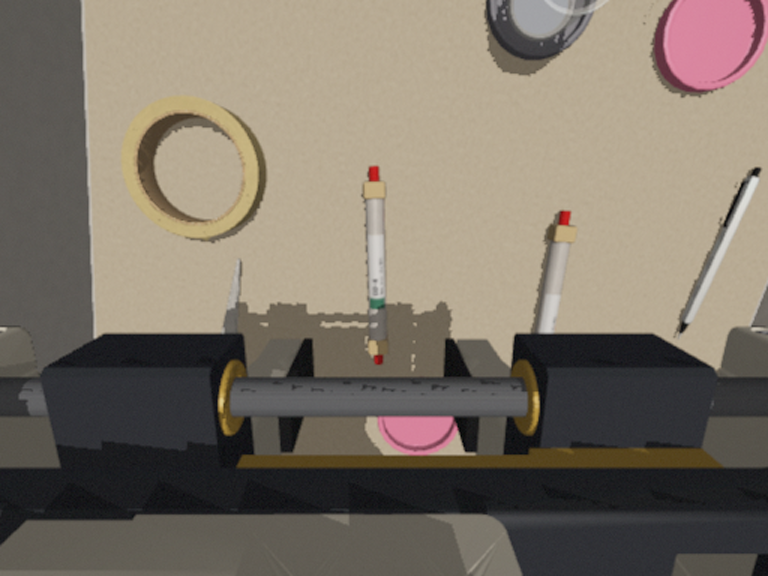

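The whole short column shows from px (374,166) to (378,363), centred between the fingers. The beaker is in the dark nest. Descending to grip.

play_rows(travel=[[0, -0.03, 1], [0, 0, 1], [0, 0, 1], [0, 0, 1], [0, 0, 1], [0, 0, 1], [0, 0, 0.8], [0, 0, 0.45]], twist=[0, 0, 0, 0, 0, 0, 0, 0])

```text
t: 23.38
eef_pos: [0.5965, 0.2567, 0.0214]
ee_rot: [3.14, -0.001, -1.427]
force: [-0.5, 0.4, 1.0]
width: 0.0524
gripper_force: 0.0
```

play_rows(travel=[[0, 0, 0], [0, 0, 0], [0, 0, 0], [0, 0, 0], [0, 0, 0], [0, 0, 0], [0, 0, 0]], twist=[0, 0, 0, 0, 0, 0, 0], fingers=0, newtons=25)

```text
t: 24.25
eef_pos: [0.5972, 0.2572, 0.0232]
ee_rot: [-3.141, 0.0, -1.426]
force: [-0.8, 0.0, 5.5]
width: 0.0144
gripper_force: 25.0
```

play_rows(travel=[[0, 0, -0.5], [0, 0, -1], [0, 0, -1], [0, 0, -1], [0, 0, -1], [0, 0, -1], [0, 0, 0], [0, 0, 0]], twist=[0, 0, 0, 0, 0, 0, 0, 0])

```text
t: 25.25
eef_pos: [0.5962, 0.2566, 0.1594]
ee_rot: [3.14, -0.0, -1.427]
force: [-0.3, -0.6, -2.0]
width: 0.0141
gripper_force: 25.0
```

```bash
python3 - <<'E'
from h import *
plan(.442,-.2592,.16,-1.5708+.01)
s=arm.get_state();f=wrist();find(f,'wrist',dict(short_column=s['eef_pos'][2]-.013))
E
```

```text
at [0.5962 0.2566 0.1594] rpy [ 3.1404e+00 -1.0000e-04 -1.4272e+00] | total [ 1.954e+01  9.060e+00 -1.000e-02] n 20 row [ 0.977  0.453 -0.001] | twist(half-turn mod) 0.89 w 0.0141 q [ 0.71  0.38 -0.16 -0.   -1.03 -0.56]
short_column 0.76 [252. 203.  35. 203.] xy [0.5985 0.2359] dims 0.016 0.119 ang 1.728
short_column 0.59 [388. 186.  29.  90.] xy [0.5267 0.2107] dims 0.047 0.013 ang 1.57
```

play_rows(travel=[[0.6, 0.28, 0], [0.98, 0.45, 0], [0.98, 0.45, 0], [0.98, 0.45, 0], [0.98, 0.45, 0], [0.98, 0.45, 0], [0.98, 0.45, 0], [0.98, 0.45, 0]], twist=[0, 0, 0, 0, 0, 0, 0, 0])

```text
t: 26.35
eef_pos: [0.5382, 0.0584, 0.1602]
ee_rot: [-3.141, 0.0, -1.427]
force: [-0.5, 0.1, -1.3]
width: 0.0144
gripper_force: 25.0
```

play_rows(travel=[[0.98, 0.45, 0], [0.98, 0.45, 0], [0.98, 0.45, 0], [0.98, 0.45, 0], [0.98, 0.45, 0], [0.98, 0.45, 0], [0.98, 0.45, 0], [0.98, 0.45, 0]], twist=[0, 0, 0, 0, 0, 0, 0, 0])

```text
t: 27.35
eef_pos: [0.477, -0.1483, 0.1602]
ee_rot: [-3.141, -0.0, -1.427]
force: [-0.3, -0.6, -1.1]
width: 0.0143
gripper_force: 25.0
```

play_rows(travel=[[0.98, 0.45, 0], [0.9, 0.42, 0], [0.7, 0.35, 0], [0.5, 0.25, 0], [0, 0, 0], [0, 0, 0], [0, 0, 0]], twist=[0, 0, 0, 0, 0.89, 0, 0])

```text
t: 28.22
eef_pos: [0.4524, -0.2283, 0.1601]
ee_rot: [-3.141, -0.0, -1.557]
force: [0.1, 0.1, -2.0]
width: 0.0142
gripper_force: 25.0
```

```bash
python3 - <<'E'
from h import *
plan(.442,-.2592,.16,-1.5708+.01)
s=arm.get_state();f=wrist('w9');find(f,'wrist',dict(short_column=s['eef_pos'][2]-.013,short_rest=.02,long_rest=.02))
g=imaging.grab_frame('top');find(g,'top',dict(short_rest=.015))
E
```

```text
at [ 0.4524 -0.2283  0.1601] rpy [-3.1415 -0.     -1.5573] | total [1.23 0.43 0.  ] n 2 row [0.615 0.217 0.002] | twist(half-turn mod) 0.02 w 0.0142 q [-0.08  0.16 -0.47 -0.   -0.94  0.09]
short_column 0.56 [252. 202.  37. 204.] xy [ 0.4522 -0.2493] dims 0.016 0.119 ang 1.598
short_rest 0.88 [264. 140.  50. 171.] xy [ 0.4418 -0.2735] dims 0.162 0.046 ang 1.519
long_rest 0.6 [103. 130. 103. 213.] xy [ 0.5949 -0.2811] dims 0.054 0.199 ang 1.675
```

View pics/w9.png

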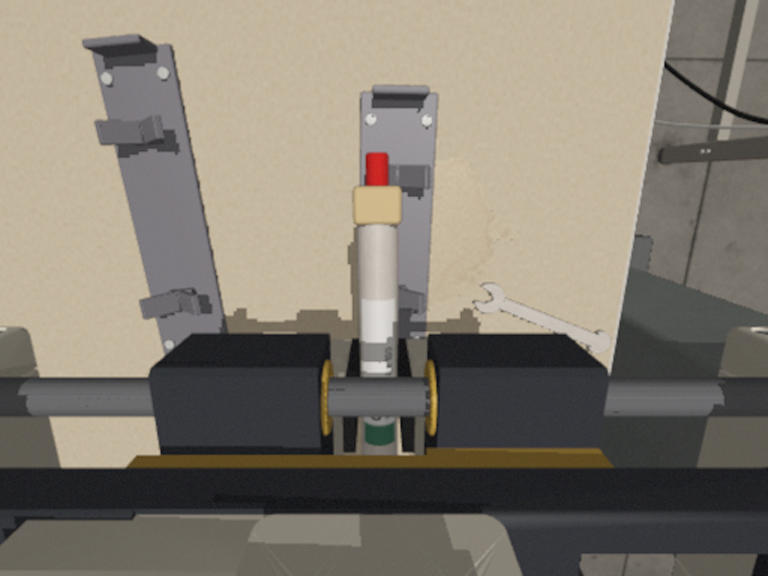

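The held column's tip is at px (377,154), and the short rest's far corners are near (361,93) and (437,93). Next I'll measure the rest's axis from its edges.

```bash
python3 - <<'E'
from h import *
f=wrist()
a,b,c=[ray(f,u/1.5,v/1.5,.005)[:2] for u,v in((361,95),(437,95),(430,330))]
print('corners',a,b,'mid',(a+b)/2,'right edge',c,'ang',np.arctan2(*(c-b)[::-1]))
print('plate top edge mid', ray(f,400/1.5,88/1.5,.026))
p=ray(f,377/1.5,154/1.5,.147);print('column tip',p, 'centre y',p[1]+.081)
l=[ray(f,u/1.5,v/1.5,.005)[:2].round(4) for u,v in((178,45),(222,300))];print('long right edge',l)
m=models.silhouettes('short_rest','wrist')[0]['pixels'];print(m.sum())
E
```

```text
corners [ 0.46366768 -0.35061977] [ 0.41515546 -0.35116283] mid [ 0.43941157 -0.3508913 ] right edge [ 0.4126401  -0.19178275] ang 1.5865771970755869
plate top edge mid [ 0.43982562 -0.35108714  0.026     ]
column tip [ 0.45265103 -0.30790458  0.147     ] centre y -0.22690458187322798
long right edge [array([ 0.5772, -0.3778]), array([ 0.5643, -0.2132])]
4966
```

play_rows(travel=[[0.62, 0.25, 0], [0.62, 0.26, 0], [0, 0, 1], [0, 0, 1], [0, 0, 1], [0, 0, 0.5], [0, 0, 0], [0, 0, 0]], twist=[0.03, 0, 0, 0, 0, 0, 0, 0])

```text
t: 29.62
eef_pos: [0.4405, -0.2598, 0.0734]
ee_rot: [-3.14, -0.0, -1.565]
force: [-0.2, -0.4, -1.5]
width: 0.0142
gripper_force: 25.0
```

```bash
python3 - <<'E'
from h import *
plan(.440,-.2595,.040,-1.562)
f=wrist('w10')
E
```

```text
at [ 0.4405 -0.2598  0.0734] rpy [-3.1404e+00 -4.0000e-04 -1.5648e+00] | total [-0.01  0.02  1.34] n 2 row [-0.006  0.011  0.668] | twist(half-turn mod) -0.02 w 0.0142 q [-0.15  0.28 -0.56  0.   -0.73  0.15]
```

View pics/w10.png

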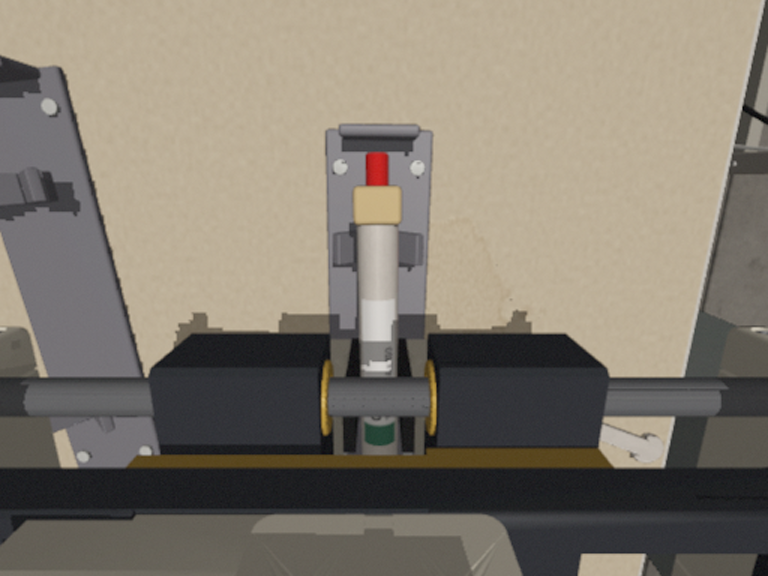

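The column lies centred over the rest, with rest edges at px 327 and 432 and the tube at 378. Lowering and releasing.

play_rows(travel=[[0, 0, 0.6], [0, 0, 0.5], [0, 0, 0.25], [0, 0, 0], [0, 0, 0]], twist=[0, 0, 0, 0, 0])

```text
t: 30.3
eef_pos: [0.4412, -0.2595, 0.0389]
ee_rot: [-3.14, -0.0, -1.564]
force: [3.6, -1.3, -0.8]
width: 0.0141
gripper_force: 25.0
```

play_rows(travel=[[0, 0, 0], [0, 0, 0], [0, 0, 0], [0, 0, 0], [0, 0, 0]], twist=[0, 0, 0, 0, 0], fingers=0.5)

```text
t: 30.92
eef_pos: [0.4398, -0.2594, 0.0388]
ee_rot: [3.141, 0.0, -1.565]
force: [-0.1, -0.7, 1.3]
width: 0.0434
gripper_force: 0.0
```

play_rows(travel=[[0, 0, -0.5], [0, 0, -1], [0, 0, -1], [0, 0, -1], [0, 0, -1], [0, 0, -1], [0, 0, 0]], twist=[0, 0, 0, 0, 0, 0, 0])

```text
t: 31.8
eef_pos: [0.4412, -0.2597, 0.1792]
ee_rot: [-3.137, -0.001, -1.564]
force: [0.5, -0.4, -0.6]
width: 0.044
gripper_force: 0.0
```

```bash
python3 - <<'E'
from h import *
plan(.451,.285,.2,-1.5708+.08)
f=wrist('w11');find(f,'wrist',dict(short_column=.027,long_rest=.015))
E
```

```text
at [ 0.4412 -0.2597  0.1792] rpy [-3.1369e+00 -1.2000e-03 -1.5644e+00] | total [-21.78  -0.54  -0.85] n 22 row [-0.99  -0.024 -0.039] | twist(half-turn mod) -0.49 w 0.044 q [-0.15  0.14 -0.44  0.   -0.98  0.15]
short_column 0.79 [256. 181.  16. 143.] xy [ 0.4392 -0.2639] dims 0.015 0.152 ang 1.585
long_rest 0.59 [107. 145.  88. 156.] xy [ 0.5979 -0.2955] dims 0.058 0.171 ang 1.692
long_rest 0.26 [256. 180.  18. 141.] xy [ 0.4403 -0.2617] dims 0.157 0.015 ang 1.554
```

View pics/w11.png

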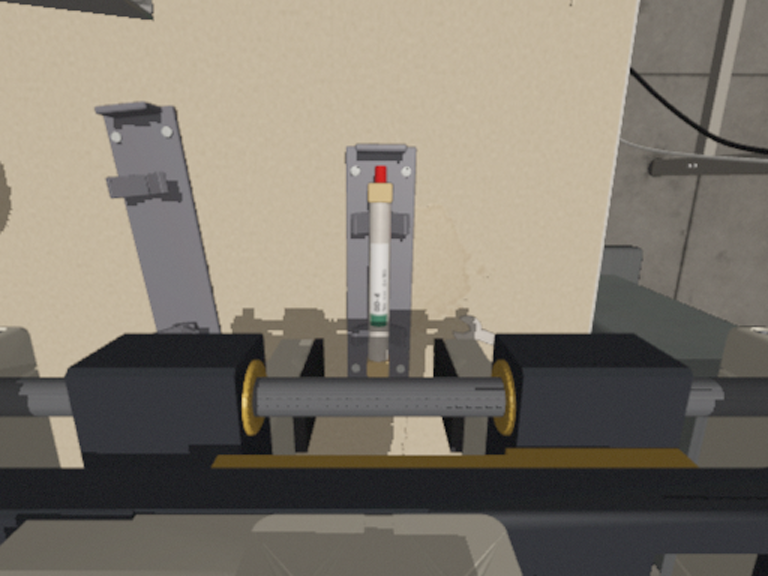

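The short column is seated in both notches, tip at px (381,168). Next is the long column, going slightly outward to clear the lamp.

play_rows(travel=[[-0.99, -0.25, -0.1], [-0.99, -0.25, -0.1], [-0.99, -0.25, -0.1], [-0.99, -0.25, -0.1], [-0.99, -0.25, -0.1], [-0.99, -0.25, -0.1], [-0.99, -0.25, -0.1], [-0.99, -0.25, -0.1]], twist=[0, 0, 0, 0, 0, 0, 0, 0], fingers=0.6)

```text
t: 32.95
eef_pos: [0.4884, -0.0604, 0.1956]
ee_rot: [3.14, -0.0, -1.565]
force: [-0.3, -0.6, 0.4]
width: 0.0527
gripper_force: 0.0
```

play_rows(travel=[[-0.99, 0, 0], [-0.99, 0, 0], [-0.99, 0, 0], [-0.99, 0, 0], [-0.99, 0, 0], [-0.99, 0, 0]], twist=[0, 0, 0, 0, 0, 0])

```text
t: 33.7
eef_pos: [0.4873, 0.088, 0.1955]
ee_rot: [3.14, -0.001, -1.565]
force: [-0.4, 0.4, -0.6]
width: 0.0524
gripper_force: 0.0
```

play_rows(travel=[[-0.99, 0.18, 0], [-0.99, 0.18, 0], [-0.99, 0.18, 0], [-0.99, 0.18, 0], [-0.99, 0.18, 0], [-0.99, 0.18, 0], [-0.99, 0.18, 0], [-0.99, 0.18, 0]], twist=[0, 0, 0, 0, 0, 0, 0, 0])

```text
t: 34.7
eef_pos: [0.4501, 0.2856, 0.1954]
ee_rot: [3.14, -0.001, -1.565]
force: [0.3, 0.1, -0.5]
width: 0.0526
gripper_force: 0.0
```

play_rows(travel=[[0, 0, 0], [0, 0, 0], [0, 0, 0]], twist=[-0.49, 0, 0])

```text
t: 35.08
eef_pos: [0.4505, 0.2848, 0.1959]
ee_rot: [3.141, -0.001, -1.493]
force: [-0.5, -0.4, 0.2]
width: 0.0524
gripper_force: 0.0
```

```bash
python3 - <<'E'
from h import *
plan(.451,.285,.022,-1.5708+.08)
f=wrist('w12');find(f,'wrist',dict(long_column=.012))
E
```

```text
at [0.4505 0.2848 0.1959] rpy [ 3.1409e+00 -7.0000e-04 -1.4930e+00] | total [-0.01 -0.02  6.95] n 7 row [-0.002 -0.003  0.993] | twist(half-turn mod) -0.01 w 0.0524 q [ 0.93  0.17 -0.37 -0.   -1.03 -0.85]
long_column 0.88 [253. 174.  20. 158.] xy [0.4496 0.2808] dims 0.017 0.182 ang 1.656
```

View pics/w12.png

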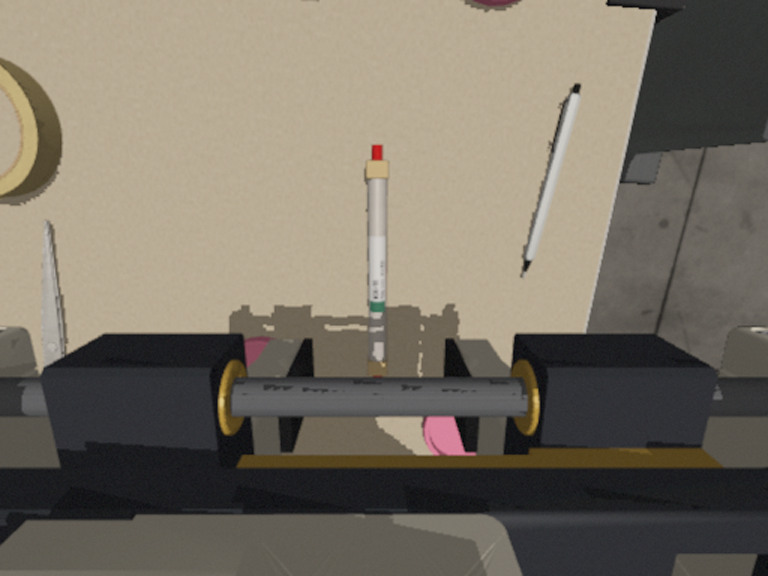

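The long column runs from px (377,146) to about (376,378), centred between the fingers. Gripping it.

play_rows(travel=[[-0.08, 0, 1], [0, 0, 1], [0, 0, 1], [0, 0, 1], [0, 0, 1], [0, 0, 1], [0, 0, 0.6], [0, 0, 0.35]], twist=[0, 0, 0, 0, 0, 0, 0, 0])

```text
t: 36.17
eef_pos: [0.4506, 0.287, 0.022]
ee_rot: [3.141, -0.0, -1.492]
force: [1.2, -0.4, 1.1]
width: 0.0528
gripper_force: 0.0
```

play_rows(travel=[[0, 0, 0], [0, 0, 0], [0, 0, 0], [0, 0, 0], [0, 0, 0], [0, 0, 0], [0, 0, 0]], twist=[0, 0, 0, 0, 0, 0, 0], fingers=0, newtons=25)

```text
t: 37.05
eef_pos: [0.4507, 0.2874, 0.023]
ee_rot: [-3.141, 0.0, -1.491]
force: [-1.1, -0.5, 5.1]
width: 0.0144
gripper_force: 25.0
```

play_rows(travel=[[0, 0, -0.5], [0, 0, -1], [0, 0, -1], [0, 0, -1], [0, 0, -1], [0, 0, -1], [0, 0, 0], [0, 0, 0]], twist=[0, 0, 0, 0, 0, 0, 0, 0])

```text
t: 38.05
eef_pos: [0.4501, 0.2868, 0.1597]
ee_rot: [3.141, -0.0, -1.492]
force: [-0.4, 0.4, -2.2]
width: 0.0142
gripper_force: 25.0
```

```bash
cat >> h.py <<'E'
def tip(f,name,z):  # near red tip of held column, tool-x side: world xy of topmost silhouette pixels
    for m in models.silhouettes(name,'wrist')[:2]:
        v,u=np.nonzero(m['pixels']); k=v<=v.min()+1
        print('tip',m['confidence'],u[k].mean(),v.min(),ray(f,u[k].mean(),v.min(),z).round(4))
E
python3 - <<'E'
from h import *
plan(.5965,-.2,.16,-1.5708+.1)
s=arm.get_state();z=s['eef_pos'][2]-.0135;f=wrist();find(f,'wrist',dict(long_column=z));tip(f,'long_column',z)
E
```

```text
at [0.4501 0.2868 0.1597] rpy [ 3.1409e+00 -2.0000e-04 -1.4916e+00] | total [ 1.987e+01 -4.300e+00 -1.000e-02] n 20 row [ 0.994 -0.215 -0.001] | twist(half-turn mod) -0.14 w 0.0142 q [ 0.93  0.2  -0.42 -0.   -0.95 -0.86]
long_column 0.86 [253. 183.  31. 244.] xy [0.4507 0.2568] dims 0.016 0.138 ang 1.666
tip 0.86 252.35714285714286 62 [0.4565 0.1881 0.1462]
```

play_rows(travel=[[0.6, -0.4, 0], [0.99, -0.5, 0], [0.99, -0.4, 0], [0.99, -0.3, 0], [0.99, -0.2, 0], [0.99, -0.2, 0], [0.99, -0.2, 0], [0.99, -0.2, 0]], twist=[0, 0, 0, 0, 0, 0, 0, 0])

```text
t: 39.2
eef_pos: [0.5255, 0.1026, 0.1596]
ee_rot: [3.141, -0.0, -1.492]
force: [-0.3, -0.6, -1.2]
width: 0.0145
gripper_force: 25.0
```

play_rows(travel=[[0.99, -0.2, 0], [0.99, -0.2, 0], [0.99, -0.2, 0], [0.99, -0.2, 0], [0.99, -0.2, 0], [0.99, -0.2, 0], [0.99, -0.2, 0], [0.99, -0.2, 0]], twist=[0, 0, 0, 0, 0, 0, 0, 0])

```text
t: 40.2
eef_pos: [0.5808, -0.0916, 0.1594]
ee_rot: [3.14, -0.0, -1.492]
force: [1.1, -0.6, -0.3]
width: 0.0139
gripper_force: 25.0
```

play_rows(travel=[[0.99, -0.2, 0], [0.99, -0.1, 0], [0.99, 0, 0], [0.5, 0, 0], [0, 0, 0], [0, 0, 0]], twist=[0, 0, 0, 0, 0, 0])

```text
t: 40.95
eef_pos: [0.5951, -0.1755, 0.1599]
ee_rot: [3.141, 0.0, -1.491]
force: [0.9, 0.9, -1.3]
width: 0.014
gripper_force: 25.0
```

```bash
python3 - <<'E'
from h import *
plan(.5965,-.2,.16,-1.5708+.1)
s=arm.get_state();z=s['eef_pos'][2]-.0135;f=wrist('w13');find(f,'wrist',dict(long_column=z,long_rest=.005));tip(f,'long_column',z)
ms=models.silhouettes('long_rest','wrist')
for m in ms[:1]:
    P=m['pixels']
    for v in range(0,240,15):
        u=np.nonzero(P[v])[0]
        if len(u): print(v,ray(f,u.min(),v,.005)[:2].round(4),ray(f,u.max(),v,.005)[:2].round(4))
    print('top',np.nonzero(P.any(1))[0].min())
g=imaging.grab_frame('top');find(g,'top',dict(long_rest=.015))
E
```

```text
at [ 0.5951 -0.1755  0.1599] rpy [ 3.1413e+00  1.0000e-04 -1.4913e+00] | total [ 0.98  0.02 -0.  ] n 1 row [ 0.981  0.023 -0.004] | twist(half-turn mod) -0.14 w 0.014 q [ 0.03  0.34 -0.23 -0.   -1.01  0.05]
long_column 0.86 [251. 182.  34. 241.] xy [ 0.596  -0.2052] dims 0.016 0.137 ang 1.666
long_rest 0.91 [257. 104.  58. 206.] xy [ 0.5972 -0.2546] dims 0.049 0.192 ang 1.678
long_rest 0.64 [419. 109. 101. 211.] xy [ 0.4345 -0.2621] dims 0.201 0.059 ang 1.569
tip 0.86 251.5909090909091 63 [ 0.602  -0.2737  0.1464]
0 [ 0.6295 -0.3486] [ 0.5807 -0.3524]
15 [ 0.6279 -0.3367] [ 0.5794 -0.3405]
30 [ 0.6263 -0.3244] [ 0.5781 -0.3283]
45 [ 0.6256 -0.3119] [ 0.5767 -0.3157]
60 [ 0.6239 -0.299 ] [ 0.5753 -0.3029]
75 [ 0.6231 -0.2858] [ 0.5739 -0.2897]
90 [ 0.6213 -0.2722] [ 0.5725 -0.2761]
105 [ 0.6204 -0.2583] [ 0.571  -0.2622]
120 [ 0.6186 -0.244 ] [ 0.5694 -0.2479]
135 [ 0.6166 -0.2293] [ 0.5688 -0.2331]
150 [ 0.6157 -0.2141] [ 0.5672 -0.218 ]
165 [ 0.6137 -0.1986] [ 0.5656 -0.2024]
180 [ 0.6127 -0.1826] [ 0.5639 -0.1864]
195 [ 0.6106 -0.1661] [ 0.561  -0.1701]
top 0
long_rest 0.56 [376. 190.  74.  10.] xy [ 0.5794 -0.2691] dims 0.214 0.033 ang 1.551
long_rest 0.23 [378. 239.  66.  20.] xy [ 0.4423 -0.2636] dims 0.186 0.049 ang 1.552
```

View pics/w13.png

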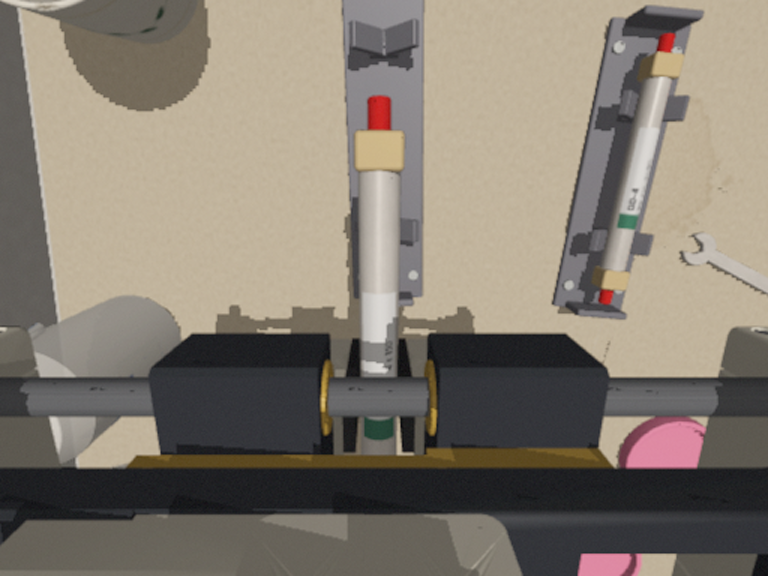

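The long rest runs up from px (423,297), with its axis close to the held column's. The short column is still seated at right, (665,40) to (605,298). The rest centre comes out at (0.596,-0.271), angle 1.676, so I'll move over it and lower partway.

play_rows(travel=[[0.93, 0.06, 0], [0.93, 0.07, 0], [0.93, 0.07, 0], [0.92, 0.06, 0], [0, 0, 1], [0, 0, 1], [0, 0, 1], [0, 0, 0.4]], twist=[0, 0, 0, 0, -0.1, 0, 0, 0])

```text
t: 42.3
eef_pos: [0.5953, -0.2689, 0.0734]
ee_rot: [3.139, 0.001, -1.477]
force: [-0.5, -0.0, -1.1]
width: 0.0142
gripper_force: 25.0
```

play_rows(travel=[[0, 0, 0], [0, 0, 0]], twist=[0, 0])

```text
t: 42.55
eef_pos: [0.5969, -0.269, 0.0762]
ee_rot: [-3.14, -0.001, -1.476]
force: [1.1, -0.1, -1.2]
width: 0.014
gripper_force: 25.0
```

```bash
python3 - <<'E'
from h import *
plan(.596,-.2686,.039,-1.475)
s=arm.get_state();z=s['eef_pos'][2]-.0135;f=wrist('w14');find(f,'wrist',dict(long_column=z));tip(f,'long_column',z)
ms=models.silhouettes('long_rest','wrist')
for m in ms[:1]:
    P=m['pixels']; print(m['extent'])
    for v in range(0,150,20):
        u=np.nonzero(P[v])[0]
        if len(u): a,b=ray(f,u.min(),v,.005)[:2],ray(f,u.max(),v,.005)[:2];print(v,u.min(),u.max(),((a+b)/2).round(4))
E
```

```text
at [ 0.5969 -0.269   0.0762] rpy [-3.1401e+00 -6.0000e-04 -1.4760e+00] | total [-0.02  0.04  1.49] n 2 row [-0.009  0.019  0.743] | twist(half-turn mod) -0.01 w 0.014 q [-0.13  0.47 -0.24  0.   -0.86  0.22]
long_column 0.78 [253. 182.  36. 244.] xy [ 0.5986 -0.2987] dims 0.017 0.137 ang 1.681
tip 0.78 253.68421052631578 63 [ 0.6042 -0.3671  0.0627]
[250.6, 179.0, 80.1, 241.3]
60 222 276 [ 0.6083 -0.3787]
80 215 285 [ 0.6065 -0.3661]
100 216 284 [ 0.6053 -0.3529]
120 216 284 [ 0.604  -0.3393]
140 217 283 [ 0.6027 -0.3252]
```

The tip clears the end plate by about 5 mm and sits within about 2 mm of the notch line. Lowering and releasing.

play_rows(travel=[[0, -0.04, 0.7], [0, 0, 0.5], [0, 0, 0.27], [0, 0, 0], [0, 0, 0]], twist=[0, 0, 0, 0, 0])

```text
t: 43.38
eef_pos: [0.5981, -0.2687, 0.0384]
ee_rot: [-3.14, -0.001, -1.476]
force: [2.8, 0.1, 1.4]
width: 0.0141
gripper_force: 25.0
```

play_rows(travel=[[0, 0, 0], [0, 0, 0], [0, 0, 0], [0, 0, 0], [0, 0, 0]], twist=[0, 0, 0, 0, 0], fingers=0.5)

```text
t: 44.0
eef_pos: [0.597, -0.2687, 0.0383]
ee_rot: [3.141, 0.0, -1.476]
force: [0.0, -0.5, 0.2]
width: 0.0433
gripper_force: 0.0
```

play_rows(travel=[[0, 0, -0.5], [0, 0, -1], [0, 0, -1], [0, 0, -1], [0, 0, -1], [0, 0, -1], [0, 0, -1], [-0.9, 0, 0]], twist=[0, 0, 0, 0, 0, 0, 0, 0])

```text
t: 45.0
eef_pos: [0.5961, -0.2471, 0.204]
ee_rot: [-3.137, -0.002, -1.478]
force: [0.2, -0.7, -0.8]
width: 0.0439
gripper_force: 0.0
```

play_rows(travel=[[-0.9, 0, 0], [-0.9, 0, 0], [-0.9, 0, 0], [0, 0, 0], [0, 0, 0]], twist=[0, 0, 0, 0, 0])

```text
t: 45.62
eef_pos: [0.5886, -0.1785, 0.2006]
ee_rot: [3.141, -0.0, -1.475]
force: [0.4, -0.2, -1.1]
width: 0.044
gripper_force: 0.0
```

```bash
python3 - <<'E'
from h import *
plan(.5,0,.2)
f=wrist('w15');find(f,'wrist',dict(long_column=.027,short_column=.027,long_rest=.015))
g=imaging.grab_frame('top');find(g,'top',dict(long_column=.027,short_column=.027,small_beaker=.03,beaker_nest=.012,vial=.03,vial_cup=.014,wash=.08,big_beaker=.04))
g=imaging.grab_frame('scene');find(g,'scene',dict(vial=.03))
E
```

```text
at [ 0.5886 -0.1785  0.2006] rpy [ 3.1410e+00 -1.0000e-04 -1.4752e+00] | total [-7.44  2.85  0.02] n 8 row [-0.93   0.356  0.003] | twist(half-turn mod) 0 w 0.044 q [ 0.02  0.29 -0.19  0.   -1.09  0.07]
long_column 0.9 [250.  94.  15. 189.] xy [ 0.5969 -0.2677] dims 0.015 0.184 ang 1.673
short_column 0.8 [397. 119.  51. 156.] xy [ 0.4415 -0.2591] dims 0.16 0.022 ang 1.554
long_rest 0.87 [253.  98.  52. 197.] xy [ 0.5965 -0.2628] dims 0.048 0.203 ang 1.688
long_rest 0.19 [392. 117.  83. 183.] xy [ 0.4407 -0.2615] dims 0.192 0.056 ang 1.566
long_column 0.63 [353. 184.  12.   7.] xy [ 0.5914 -0.1937] dims 0.026 0.015 ang 1.55
short_column 0.51 [379. 239.  53.   5.] xy [ 0.4412 -0.26  ] dims 0.137 0.011 ang 1.552
small_beaker 0.73 [266. 213.  11.  18.] xy [0.5133 0.0588] dims 0.044 0.052 ang 3.118
beaker_nest 0.86 [268. 256.  24.  24.] xy [0.3878 0.0628] dims 0.052 0.066 ang 3.118
beaker_nest 0.85 [145. 267.  24.  26.] xy [0.3633 0.4175] dims 0.073 0.069 ang 2.345
beaker_nest 0.68 [158. 206.  30.  30.] xy [0.5409 0.3848] dims 0.077 0.071 ang 1.551
beaker_nest 0.47 [353. 185.  17.   6.] xy [ 0.5912 -0.1942] dims 0.033 0.017 ang 1.796
wash 0.75 [333. 115.  36.  19.] xy [ 0.789  -0.1302] dims 0.099 0.046 ang 1.585
wash 0.48 [383. 238.  57.  20.] xy [ 0.4438 -0.2515] dims 0.161 0.046 ang 1.552
big_beaker 0.81 [278. 114.  25.  24.] xy [0.8005 0.0219] dims 0.071 0.06 ang 1.548
big_beaker 0.25 [267. 215.  16.  15.] xy [0.5129 0.0589] dims 0.043 0.052 ang 3.118
```

View pics/w15.png

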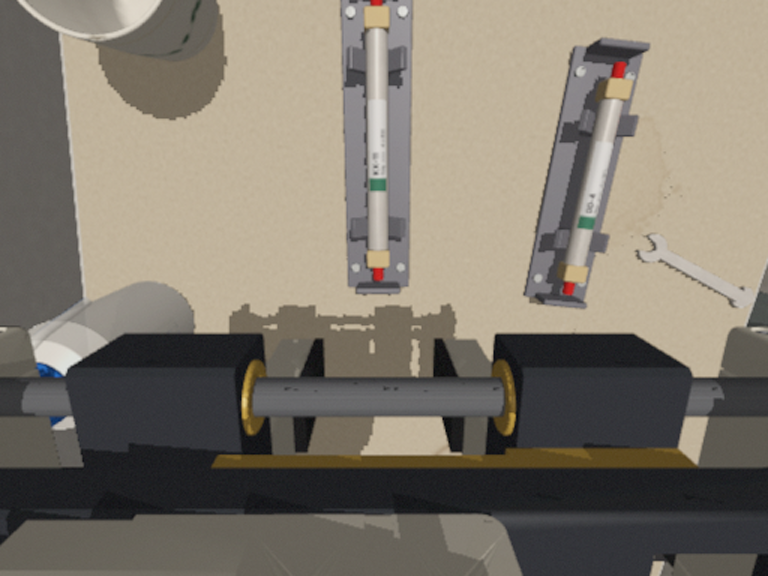

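Both columns lie in both notches, the long one at px (377,5)–(378,278) and the short one at (620,65)–(570,292). The arm is clear, so I'm handing in.

```bash
python3 -c "
from station import arm
print(arm.job_done())"
```

```text
the job is handed in; nothing more can be done
None
```

All four pieces are in their holders and the job is handed in; the hand-in returned no verdict, the vial and the beaker's upright stance were last checked mid-job, and I viewed 15 pictures, one over the limit of 14.

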